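Find the nut driver that fits the gimbal bracket's clamp nut and nip it up

ROBOT

A 6-joint arm with a two-finger parallel gripper is mounted at the origin on the work surface. World frame = base frame: x ahead of the robot, y to its left, z up, the work surface at z = 0. Lengths are in m, angles in rad, forces in N, time in s.
With the tool pointing down it reaches from about 0.375 to 0.975 m from the base axis. Payload 3.8 kg.
Tool frame: the origin (TCP) lies midway between the tips of the shut fingers; the grasp point (between the pads) lies 19 mm behind it; z points along the fingers, y is the line along which they close (so a half turn about z gives the same grasp; the last joint's range is limited). The gripper opens to 85 mm and grips with 20 to 120 N. Pads are 22 mm wide; open, the fingers measure 114 mm over their backs; the gripper's body (76 mm by 85 mm) begins 54 mm behind the grasp point. The pads swing forward as they close: fully open they stand 13 mm farther back than shut.
Start: joints at [1.277, 0.264, 1.604, -0, 1.274, -0.037], TCP at [0.171, 0.653, 0.201] pointing down, gripper open.
Joint ranges: [-2.63, 2.63], [-0.94, 2.18], [0.31, 2.57], [-1.31, 4.45], [0, 2.66], [-2.55, 2.55]. Speed limits (rad/s): [2.57, 2.57, 3.14, 3.14, 3.14, 3.14].

INTERFACE

Orientations are given as a rotation vector (axis times angle).
In Python, from workcell import status, read_camera, workorder, masks_of gives the robot as it stands.
- The arm moves only by the tool drive_tool, never from a script. Its argument "rows" is a list of rows, each a list of 7 numbers: the turn, a rotation vector about the tool's x, y, z in degrees, then the shift along the tool's x, y, z in m, then the opening, from 0 (shut) to 1 (fully open). In form: [[ax, ay, az, tx, ty, tz, claw], ...]. A call has 1 to 8 rows; each row shifts and turns the commanded pose from where the row before left it, along the tool's axes as they then stand; what a row does not reach is not made up. A row lasts 1/12 s, in which the tool goes at most 41.7 mm and 7.16 degrees, less where a joint would pass 70% of its speed; a pose out of reach is approached as far as the arm can. A call is refused whole if a number of a shift passes 0.0417 or a number of a turn 7.16, either way. A call with a gripper value outside its range is refused whole. The fingers move at their own pace and stop on an object; "force" is the grip in N (left out, the last holds). Time passes only in rows, so rows that do not move let the fingers close. It gives the time, the measured TCP pose, the force, the opening and the grip force at its end, in the units of the state.
- status.read_state(): the state, without advancing time (a new reading comes with each control period).
- read_camera(name): name is "scene" or "top"; returns a dict with "color" (384x512x3 uint8, red, green, blue), "intrinsics" (3x3 intrinsics, pixels), "D" ([k1, k2, p1, p2, k3] as OpenCV has them; the pictures are not rectified), "world_from_camera" (4x4, takes a point from camera to world coordinates). Camera axes: x right, y up, looking along -z (the intrinsics and any distortion apply to the point x, -y, -z); pixel columns grow to the right and rows downward; lengths in m; the calibration is good to about 2 mm. A picture is of the moment at which its call begins. There is no depth.
- workorder.finish_job(): hands the job in; it is judged then, once.
Trained networks look in a picture, given as the dict that the camera call returned (one of the last four; its "shot" number tells which), for a name from the list of things; names that differ only in an ending like _2 or _b are one class to them, and where a whole thing is asked for, a point or a joint stands for the part that bears it (a point fixed in the world has none). Each returns a list of dicts, best first, with "score" (0 to 1); they miss things now and then, are a little off and sometimes report something else, mostly with a low value. They report only what shows in the picture. A call takes as long as a camera call. They do not tell look-alikes from the thing itself.
- masks_of(picture, name): "mask" (384x512 bool, what is visible of it) and "bbox" ([left, top, right, bottom] in pixels, round what is visible of it).
The state is a dict: "time": time; "q": joint angles; "joint_vel": joint speeds; "joint_torque": joint torques, N m; "tool_pos": TCP position; "tcp_rot": TCP orientation; "wrist_force": force on the tool from outside, world axes, zero at the start; "torque": the same for the moment, N m; "width": opening from 0.0 (shut) to 1.0 (fully open); "grip_force": force on a finger pad.
Only numpy, scipy, OpenCV 4.12 (cv2) and the standard library are available. Lean on these libraries where they do the work, as an engineer would, in place of code of your own. Each camera call takes 0.05 s, during which the arm holds its last target. There are 200 camera calls.

TASK

The clamp nut of the gimbal bracket on the cork mat is a little slack. The size stamps on the three nut drivers have worn off, so try them on that nut, putting any that does not fit back upright in a hole of the block, until you find the one that goes fully down over the nut and turns it without slipping round; turn the nut about an eighth of a turn clockwise with it. Finish still holding that driver upright and fully seated on the nut, and leave the other bracket's nut and the pieces lying around as they are.

Things in the scene. Friction and masses are not known exactly. Their poses are not given: they have to be found in the camera images.
- mat: cork mat 180 x 270 mm, 2 mm thick, fixed on the counter; origin at its underside centre. The bracket to work on has its nut within 70 mm of this origin; the other bracket is more than 180 mm away.
- bracket_p: cast bronze gimbal bracket on a beech board 110 x 200 x 16 mm, fixed. Origin: board underside, on the axis of the clamp stud and nut, z up; the board reaches from 55 mm to the -y side to 145 mm to the +y side. Arm and ring (80 mm) lie to +y; only stud and nut rise above 36 mm. The two brackets swap places between starts.
- bracket_q: cast bronze gimbal bracket on a beech board 110 x 200 x 16 mm, fixed. Origin: board underside, on the axis of the clamp stud and nut, z up; the board reaches from 55 mm to the -y side to 145 mm to the +y side. Arm and ring (80 mm) lie to +y; only stud and nut rise above 36 mm. The two brackets swap places between starts.
- nut_p_seat (a point): steel hex nut, 24 mm across flats (one flat faces its +x axis), 11 mm tall, on the upright 16 mm stud of bracket_p, which stands 4 mm above it. This point: on the nut's axis at its underside, on the 40 mm washer, 36 mm above the board's underside; its frame turns with the nut, z up. The fitting driver has about 5 degrees of free play either way.
- nut_q_seat (a point): steel hex nut, 19 mm across flats (one flat faces its +x axis), 11 mm tall, on the upright 12 mm stud of bracket_q, which stands 4 mm above it. This point: on the nut's axis at its underside, on the 40 mm washer, 36 mm above the board's underside; its frame turns with the nut, z up. The fitting driver has about 7 degrees of free play either way.
- nut_p (a joint): turn of the 24 mm nut on bracket_p in rad: 0 at the start, grows clockwise seen from above, stiff (about 0.15 N m) and stays where it is left. No stop within 1.6 rad either way.
- nut_q (a joint): turn of the 19 mm nut on bracket_q in rad: 0 at the start, grows clockwise seen from above, stiff (about 0.15 N m) and stays where it is left. No stop within 1.6 rad either way.
- driver_a: nut driver standing upright in the block, 100 mm long, about 0.25 kg. Origin: centre of the open nose end (lowest point), z up the axis. Steel hex-tube nose 34 mm long, flange 48 mm wide 34 to 39 mm up, hexagonal wooden handle (30 mm across flats) 46 to 96 mm up; grip its flats about 72 mm up. Handle and bore flats are parallel, one pair faces its +x axis. Size unknown: 13, 19 or 24 mm.
- driver_b: nut driver like driver_a (same handle, frame and lengths), of unknown size. One of the three is for 13 mm, one for 19 mm and one for 24 mm nuts; the bore is 1.2 mm wider across flats than that, 18 mm deep, with a flared mouth. The noses differ in thickness (19, 25 and 30 mm across flats), hidden while in the block.
- driver_c: nut driver like driver_a (same handle, frame and lengths), of unknown size. On the nut, a driver that is too small stops 11 to 15 mm above the washer; one that is too large goes right down at any yaw but spins round without turning the nut; the right one goes down to the washer when its flats are parallel to the nut's, and turns it.
- block: wooden stand for the nut drivers, 72 x 240 x 45 mm, fixed; origin at its underside centre, its three holes lie in a row along its y axis.
- block_hole0 (a point): centre of the mouth, on the block's top 45 mm up, of a hole 42 mm wide (rim chamfered 2 mm) and 40 mm deep, 80 mm from the next. A driver hangs in it by its flange, nose end 11 mm above the counter, with about 2 mm of side play.
- block_hole1 (a point): centre of the mouth, on the block's top 45 mm up, of a hole 42 mm wide (rim chamfered 2 mm) and 40 mm deep, 80 mm from the next. A driver hangs in it by its flange, nose end 11 mm above the counter, with about 2 mm of side play.
- block_hole2 (a point): centre of the mouth, on the block's top 45 mm up, of a hole 42 mm wide (rim chamfered 2 mm) and 40 mm deep, 80 mm from the next. A driver hangs in it by its flange, nose end 11 mm above the counter, with about 2 mm of side play.
- trough_compass: bystander: brass trough compass 40 x 150 x 22 mm, long along its y; origin at its underside centre.
- thermometer_holder: bystander: silvered thermometer holder 165 x 26 x 11 mm, long along its x; origin at its underside centre.
- compass_lid: bystander: cork-lined brass compass lid, 100 mm across, 16 mm tall, with two black barometer knobs in it (32 mm up); origin at its underside centre.
Mind the look-alikes: they are no part of the job. Leave any white look-alike of the driver_c alone. What is shaped like the driver_b but yellow is not meant.

How it is judged:
On the way:
1. a driver is held, upright and fully down over the nut of the bracket on the mat, before the nut has been turned far ((((horizontal distance between bracket_p and mat below 0.12 m and z of driver_a in the frame of nut_p_seat below 0.0025 m and horizontal distance between driver_a and nut_p_seat below 0.003 m and angle between driver_a's own z axis and vertical below 0.07 rad) and contact force between the fingers and driver_a above 3 N and value of joint nut_p below 0.3 rad) or ((horizontal distance between bracket_p and mat below 0.12 m and z of driver_b in the frame of nut_p_seat below 0.0025 m and horizontal distance between driver_b and nut_p_seat below 0.003 m and angle between driver_b's own z axis and vertical below 0.07 rad) and contact force between the fingers and driver_b above 3 N and value of joint nut_p below 0.3 rad) or ((horizontal distance between bracket_p and mat below 0.12 m and z of driver_c in the frame of nut_p_seat below 0.0025 m and horizontal distance between driver_c and nut_p_seat below 0.003 m and angle between driver_c's own z axis and vertical below 0.07 rad) and contact force between the fingers and driver_c above 3 N and value of joint nut_p below 0.3 rad) or ((horizontal distance between bracket_q and mat below 0.12 m and z of driver_a in the frame of nut_q_seat below 0.0025 m and horizontal distance between driver_a and nut_q_seat below 0.003 m and angle between driver_a's own z axis and vertical below 0.07 rad) and contact force between the fingers and driver_a above 3 N and value of joint nut_q below 0.3 rad) or ((horizontal distance between bracket_q and mat below 0.12 m and z of driver_b in the frame of nut_q_seat below 0.0025 m and horizontal distance between driver_b and nut_q_seat below 0.003 m and angle between driver_b's own z axis and vertical below 0.07 rad) and contact force between the fingers and driver_b above 3 N and value of joint nut_q below 0.3 rad) or ((horizontal distance between bracket_q and mat below 0.12 m and z of driver_c in the frame of nut_q_seat below 0.0025 m and horizontal distance between driver_c and nut_q_seat below 0.003 m and angle between driver_c's own z axis and vertical below 0.07 rad) and contact force between the fingers and driver_c above 3 N and value of joint nut_q below 0.3 rad))), for 0.1 s.
At the end, for the whole second after the job is handed in: The driver that fits the nut on the mat is gripped, upright within 4 degrees, nose within 2.5 mm of the washer and 3 mm of the nut axis; that nut has turned 20 to 69 degrees clockwise and is still; the other two drivers stand upright in holes of the block ((((horizontal distance between bracket_p and mat below 0.12 m and z of driver_a in the frame of nut_p_seat below 0.0025 m and horizontal distance between driver_a and nut_p_seat below 0.003 m and angle between driver_a's own z axis and vertical below 0.07 rad) and contact force between the fingers and driver_a above 3 N and value of joint nut_p between 0.35 and 1.2 rad and velocity of joint nut_p below 0.1 rad/s and ((horizontal distance between driver_b and block_hole0 below 0.006 m or horizontal distance between driver_b and block_hole1 below 0.006 m or horizontal distance between driver_b and block_hole2 below 0.006 m) and height (world z) of driver_b below 0.017 m and angle between driver_b's own z axis and vertical below 0.07 rad) and ((horizontal distance between driver_c and block_hole0 below 0.006 m or horizontal distance between driver_c and block_hole1 below 0.006 m or horizontal distance between driver_c and block_hole2 below 0.006 m) and height (world z) of driver_c below 0.017 m and angle between driver_c's own z axis and vertical below 0.07 rad)) or ((horizontal distance between bracket_p and mat below 0.12 m and z of driver_b in the frame of nut_p_seat below 0.0025 m and horizontal distance between driver_b and nut_p_seat below 0.003 m and angle between driver_b's own z axis and vertical below 0.07 rad) and contact force between the fingers and driver_b above 3 N and value of joint nut_p between 0.35 and 1.2 rad and velocity of joint nut_p below 0.1 rad/s and ((horizontal distance between driver_a and block_hole0 below 0.006 m or horizontal distance between driver_a and block_hole1 below 0.006 m or horizontal distance between driver_a and block_hole2 below 0.006 m) and height (world z) of driver_a below 0.017 m and angle between driver_a's own z axis and vertical below 0.07 rad) and ((horizontal distance between driver_c and block_hole0 below 0.006 m or horizontal distance between driver_c and block_hole1 below 0.006 m or horizontal distance between driver_c and block_hole2 below 0.006 m) and height (world z) of driver_c below 0.017 m and angle between driver_c's own z axis and vertical below 0.07 rad)) or ((horizontal distance between bracket_p and mat below 0.12 m and z of driver_c in the frame of nut_p_seat below 0.0025 m and horizontal distance between driver_c and nut_p_seat below 0.003 m and angle between driver_c's own z axis and vertical below 0.07 rad) and contact force between the fingers and driver_c above 3 N and value of joint nut_p between 0.35 and 1.2 rad and velocity of joint nut_p below 0.1 rad/s and ((horizontal distance between driver_a and block_hole0 below 0.006 m or horizontal distance between driver_a and block_hole1 below 0.006 m or horizontal distance between driver_a and block_hole2 below 0.006 m) and height (world z) of driver_a below 0.017 m and angle between driver_a's own z axis and vertical below 0.07 rad) and ((horizontal distance between driver_b and block_hole0 below 0.006 m or horizontal distance between driver_b and block_hole1 below 0.006 m or horizontal distance between driver_b and block_hole2 below 0.006 m) and height (world z) of driver_b below 0.017 m and angle between driver_b's own z axis and vertical below 0.07 rad)) or ((horizontal distance between bracket_q and mat below 0.12 m and z of driver_a in the frame of nut_q_seat below 0.0025 m and horizontal distance between driver_a and nut_q_seat below 0.003 m and angle between driver_a's own z axis and vertical below 0.07 rad) and contact force between the fingers and driver_a above 3 N and value of joint nut_q between 0.35 and 1.2 rad and velocity of joint nut_q below 0.1 rad/s and ((horizontal distance between driver_b and block_hole0 below 0.006 m or horizontal distance between driver_b and block_hole1 below 0.006 m or horizontal distance between driver_b and block_hole2 below 0.006 m) and height (world z) of driver_b below 0.017 m and angle between driver_b's own z axis and vertical below 0.07 rad) and ((horizontal distance between driver_c and block_hole0 below 0.006 m or horizontal distance between driver_c and block_hole1 below 0.006 m or horizontal distance between driver_c and block_hole2 below 0.006 m) and height (world z) of driver_c below 0.017 m and angle between driver_c's own z axis and vertical below 0.07 rad)) or ((horizontal distance between bracket_q and mat below 0.12 m and z of driver_b in the frame of nut_q_seat below 0.0025 m and horizontal distance between driver_b and nut_q_seat below 0.003 m and angle between driver_b's own z axis and vertical below 0.07 rad) and contact force between the fingers and driver_b above 3 N and value of joint nut_q between 0.35 and 1.2 rad and velocity of joint nut_q below 0.1 rad/s and ((horizontal distance between driver_a and block_hole0 below 0.006 m or horizontal distance between driver_a and block_hole1 below 0.006 m or horizontal distance between driver_a and block_hole2 below 0.006 m) and height (world z) of driver_a below 0.017 m and angle between driver_a's own z axis and vertical below 0.07 rad) and ((horizontal distance between driver_c and block_hole0 below 0.006 m or horizontal distance between driver_c and block_hole1 below 0.006 m or horizontal distance between driver_c and block_hole2 below 0.006 m) and height (world z) of driver_c below 0.017 m and angle between driver_c's own z axis and vertical below 0.07 rad)) or ((horizontal distance between bracket_q and mat below 0.12 m and z of driver_c in the frame of nut_q_seat below 0.0025 m and horizontal distance between driver_c and nut_q_seat below 0.003 m and angle between driver_c's own z axis and vertical below 0.07 rad) and contact force between the fingers and driver_c above 3 N and value of joint nut_q between 0.35 and 1.2 rad and velocity of joint nut_q below 0.1 rad/s and ((horizontal distance between driver_a and block_hole0 below 0.006 m or horizontal distance between driver_a and block_hole1 below 0.006 m or horizontal distance between driver_a and block_hole2 below 0.006 m) and height (world z) of driver_a below 0.017 m and angle between driver_a's own z axis and vertical below 0.07 rad) and ((horizontal distance between driver_b and block_hole0 below 0.006 m or horizontal distance between driver_b and block_hole1 below 0.006 m or horizontal distance between driver_b and block_hole2 below 0.006 m) and height (world z) of driver_b below 0.017 m and angle between driver_b's own z axis and vertical below 0.07 rad)))); the arm keeps its last pose, push and grip.
It fails at once if the nut of the bracket that is not on the mat is turned ((not (horizontal distance between bracket_p and mat below 0.12 m) and (value of joint nut_p above 0.15 rad or value of joint nut_p below -0.15 rad)) or (not (horizontal distance between bracket_q and mat below 0.12 m) and (value of joint nut_q above 0.15 rad or value of joint nut_q below -0.15 rad))).
It fails at once if a bystander is pushed more than 25 mm (distance of any of trough_compass, thermometer_holder, compass_lid from where it was at the start of the episode above 0.025 m).
It also fails if it takes over 72 s, if anything falls off the work surface, if the arm or the gripper's body presses on something with over 40 N, if the wrist force passes 120 N, or if a joint passes its speed limit or range.

## Working session

There is one attempt and no reset: what is moved stays moved. The work goes in short steps, Python scripts to look and compute and a tool call to move; the robot and the scene stay as the last step left them, time stands still between calls to the robot, and variables do not carry over. Pictures are saved under pics/ and viewed, at most 10 in all, crops included, and the job is handed in when it is done.

Besides the shell and the picture viewer there is one more tool, called after "Call:" by a JSON object that holds its "method" and its "body". drive_tool: Moves the arm, as the interface text tells. Its arguments: {"type":"object","properties":{"rows":{"type":"array"},"force":{"type":"number"}},"required":["rows"]}

```bash
ls; mkdir -p pics; cat > h.py <<'E'
import numpy as np, cv2
from workcell import status, read_camera, workorder, masks_of
def ray(p,uv):
    K=np.array(p["intrinsics"],float);D=np.array(p["D"],float)
    n=cv2.undistortPoints(np.array(uv,float).reshape(-1,1,2),K,D).reshape(-1,2)
    d=np.c_[n[:,0],-n[:,1],-np.ones(len(n))]
    T=np.array(p["world_from_camera"]);return T[:3,3],d@T[:3,:3].T
def at_z(p,uv,z):
    o,d=ray(p,uv);return o+d*((z-o[2])/d[:,2])[:,None]
def proj(p,X):
    T=np.linalg.inv(np.array(p["world_from_camera"]));X=np.atleast_2d(X)@T[:3,:3].T+T[:3,3]
    return cv2.projectPoints(X*[1,-1,-1],np.zeros(3),np.zeros(3),np.array(p["intrinsics"],float),np.array(p["D"],float))[0].reshape(-1,2)
def save(p,n,box=None,f=1):
    im=p["color"][:,:,::-1]
    if box: im=im[box[1]:box[3],box[0]:box[2]]
    cv2.imwrite("pics/"+n,cv2.resize(im,None,fx=f,fy=f,interpolation=cv2.INTER_CUBIC))
E
python3 - <<'E'
from h import *
np.set_printoptions(precision=4,suppress=True)
ims=[]
for c in ["scene","top"]:
    p=read_camera(c);ims.append(p)
    print(c,np.array(p["world_from_camera"])[:3,3], -np.array(p["world_from_camera"])[:3,2])
    save(p,c+"0.png",f=1.5)
    for n in ["mat","bracket_p","bracket_q","nut_p","nut_q","driver_a","driver_b","driver_c","block","trough_compass","thermometer_holder","compass_lid"]:
        for m in masks_of(p,n):
            ys,xs=np.nonzero(m["mask"]);print(n,round(m["score"],2),m["bbox"],xs.mean().round(1),ys.mean().round(1),len(xs))
s=status.read_state();print(s)
E
```

```text
pics
scene [ 1.1734 -0.7665  0.6937] [-0.5066  0.6808 -0.529 ]
mat 0.7 [203.7, 174.0, 284.5, 224.3] 243.6 200.4 1034
mat 0.48 [147.8, 215.2, 216.0, 276.2] 184.2 247.1 1583
mat 0.3 [280.8, 163.4, 316.1, 172.3] 296.3 166.9 119
bracket_p 0.65 [267.6, 210.8, 332.1, 262.4] 299.9 236.0 1770
bracket_p 0.58 [218.6, 175.8, 280.4, 211.7] 248.3 193.5 1138
bracket_q 0.65 [267.6, 210.8, 332.1, 262.4] 299.9 236.0 1770
bracket_q 0.58 [218.6, 175.8, 280.4, 211.7] 248.3 193.5 1138
driver_a 0.84 [158.2, 229.6, 178.6, 253.8] 166.8 242.8 387
driver_a 0.73 [163.9, 196.7, 177.3, 230.7] 170.6 214.4 370
driver_a 0.7 [193.7, 200.0, 212.6, 226.1] 202.8 213.0 285
driver_a 0.62 [135.8, 216.4, 153.1, 245.3] 142.1 231.1 408
driver_a 0.39 [281.1, 164.4, 315.0, 171.7] 297.7 167.3 132
driver_b 0.84 [158.2, 229.6, 178.6, 253.8] 166.8 242.8 387
driver_b 0.73 [163.9, 196.7, 177.3, 230.7] 170.6 214.4 370
driver_b 0.7 [193.7, 200.0, 212.6, 226.1] 202.8 213.0 285
driver_b 0.62 [135.8, 216.4, 153.1, 245.3] 142.1 231.1 408
driver_b 0.39 [281.1, 164.4, 315.0, 171.7] 297.7 167.3 132
driver_c 0.84 [158.2, 229.6, 178.6, 253.8] 
[... 2071 characters left out ...]
6, 162.7] 178.0 154.6 591
trough_compass 0.39 [337.3, 143.4, 369.5, 173.4] 354.7 159.3 691
thermometer_holder 0.62 [141.5, 192.2, 153.8, 240.0] 144.8 217.4 385
compass_lid 0.56 [339.8, 142.7, 370.7, 173.2] 354.8 159.5 705
{'time': 1.3, 'q': array([ 1.2771,  0.2639,  1.604 ,  0.    ,  1.2737, -0.0369]), 'joint_vel': array([ 0.0002,  0.    , -0.0004, -0.002 , -0.0006,  0.0001]), 'joint_torque': array([ -0.0016, -51.5055, -36.7712,  -0.0002,   0.001 ,   0.    ]), 'tool_pos': array([0.1714, 0.6528, 0.201 ]), 'tcp_rot': array([-0.4023, -3.1157,  0.0001]), 'wrist_force': array([-0.533 ,  0.0067, -0.7464]), 'torque': array([-0.0202, -0.007 ,  0.0489]), 'grip_force': 0.0, 'width': 0.998378739338825}
```

View images.

View pics/scene0.png

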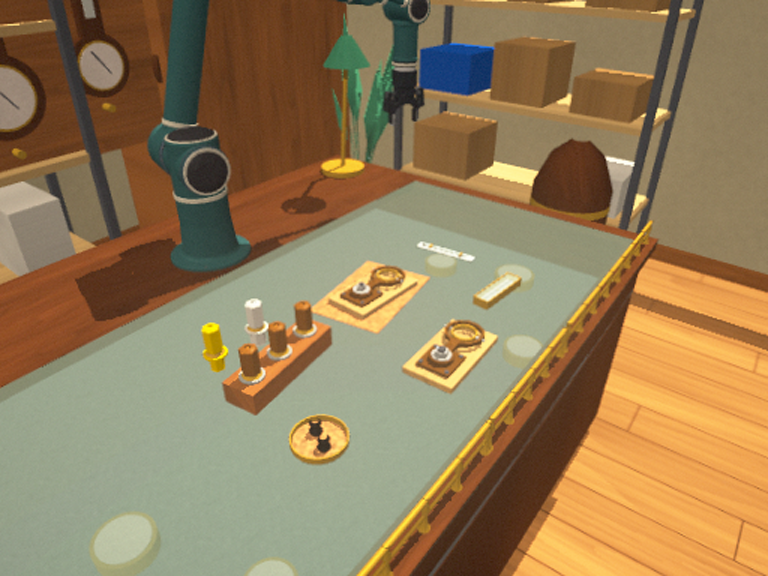

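View pics/top0.png

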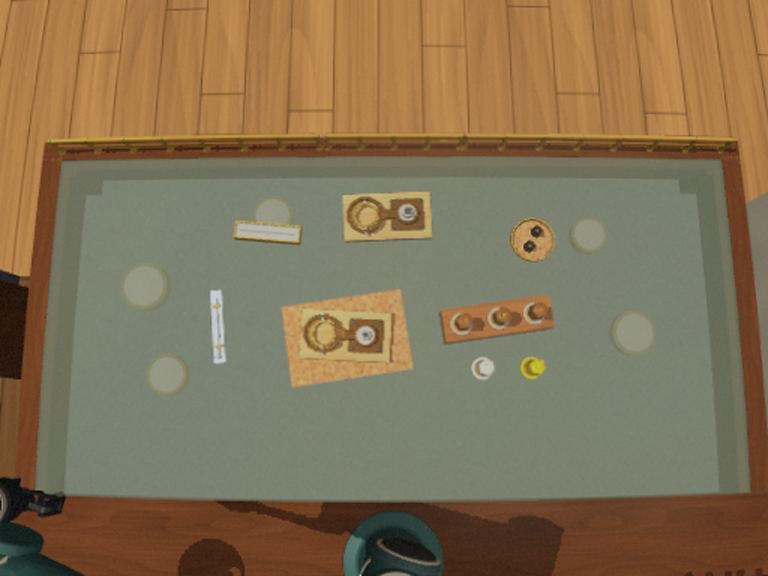

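```bash
python3 - <<'E'
from h import *
s=read_camera("scene");t=read_camera("top")
import pickle;pickle.dump((s,t),open("p0.pkl","wb"))
def c(p,x,y,w,h,f): return cv2.resize(p["color"][y:y+h,x:x+w,::-1],None,fx=f,fy=f,interpolation=cv2.INTER_CUBIC)
A=np.hstack([c(t,225,205,40,30,10),c(s,220,175,40,30,10)])
B=np.hstack([c(t,290,190,80,60,5),c(s,150,195,80,60,5)])
cv2.imwrite("pics/crop0.png",np.vstack([A,B]))
E
```

```text
(no output)
```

View pics/crop0.png

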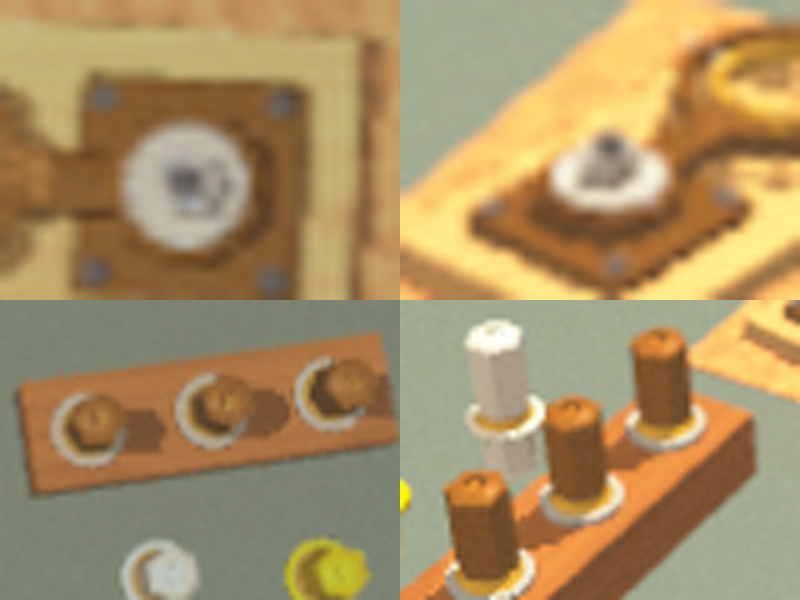

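```bash
cat > m.py <<'E'
from h import *
from scipy.optimize import minimize
def img(p): return cv2.cvtColor(p["color"],cv2.COLOR_RGB2LAB).astype(np.float32)
def samp(I,uv): return cv2.remap(I,uv[:,0].astype(np.float32).reshape(1,-1),uv[:,1].astype(np.float32).reshape(1,-1),cv2.INTER_CUBIC)[0]
def circ(p,I,x,y,z,r,n=72):
    a=np.arange(n)*2*np.pi/n
    return samp(I,proj(p,np.c_[x+r*np.cos(a),y+r*np.sin(a),np.full(n,z)]))
def fitcirc(ps,x,y,z,r,d=.003,span=.008):
    # robust radial step inside - outside in whiteness (L - chroma)
    Is=[]
    for p in ps:
        I=img(p);Is.append(I[...,0]-2*np.hypot(I[...,1]-128,I[...,2]-128))
    def c(v):
        return -sum(np.clip(circ(p,I,*v,z,r-d)-circ(p,I,*v,z,r+d),-10,80).mean() for p,I in zip(ps,Is))
    g=np.arange(-span,span+1e-9,.002)
    v=min(((x+i,y+j) for i in g for j in g),key=c)
    o=minimize(c,v,method="Nelder-Mead",options=dict(initial_simplex=np.array([v,(v[0]+.001,v[1]),(v[0],v[1]+.001)])))
    return o.x,-o.fun
E
python3 - <<'E'
from m import *
import pickle
np.set_printoptions(precision=4,suppress=True)
s,t=pickle.load(open("p0.pkl","rb"))
def both(name,uvt,z,r):
    x,y,_=at_z(t,[uvt],z)[0]
    for l,ps in (("top",[t]),("scene",[s]),("both",[s,t])): 
        v,f=fitcirc(ps,x,y,z,r);print(name,l,v,round(f,1))
both("washer",(243.5,223.5),.038,.020)
both("washer2",(271.7,141.5),.036,.020)
D=[(307.5,216),(332,212),(356,208.5)]
for i,u in enumerate(D): both("flange%d"%i,u,.050,.024)
for i,u in enumerate([(309,274/1.5-0+0)]): pass
# metric rectified crops
def rect(p,x,y,z,w=.06,res=.0003):
    n=int(w/res);g=(np.arange(n)-n/2)*res
    X,Y=np.meshgrid(y-g,x-g) ; P=np.c_[Y.ravel(),X.ravel(),np.full(n*n,z)]
    uv=proj(p,P).astype(np.float32).reshape(n,n,2)
    return cv2.remap(p["color"][:,:,::-1],uv[...,0],uv[...,1],cv2.INTER_CUBIC)
rows=[]
for p in (t,s):
    r=[]
    for u in D:
        v,_=fitcirc([s,t],*at_z(t,[u],.05)[0][:2],.05,.024); r.append(rect(p,*v,.107,.057))
    v,_=fitcirc([s,t],*at_z(t,[(243.5,223.5)],.038)[0][:2],.038,.020); r.append(rect(p,*v,.049,.057))
    rows.append(np.hstack(r))
cv2.imwrite("pics/rect.png",np.vstack(rows))
E
```

```text
washer top [0.4803 0.06  ] 80.0
washer scene [0.4826 0.0605] 64.2
washer both [0.4826 0.0605] 144.2
washer2 top [ 0.7581 -0.035 ] 79.7
washer2 scene [ 0.7571 -0.0303] 65.1
washer2 both [ 0.7582 -0.0335] 141.5
flange0 top [ 0.5045 -0.148 ] 55.1
flange0 scene [ 0.5065 -0.1481] 54.2
flange0 both [ 0.5052 -0.148 ] 107.8
flange1 top [ 0.5159 -0.2283] 55.5
flange1 scene [ 0.5172 -0.2289] 55.4
flange1 both [ 0.5166 -0.2288] 110.1
flange2 top [ 0.5269 -0.3062] 55.3
flange2 scene [ 0.5278 -0.3058] 56.9
flange2 both [ 0.5271 -0.3059] 111.7
```

View pics/rect.png

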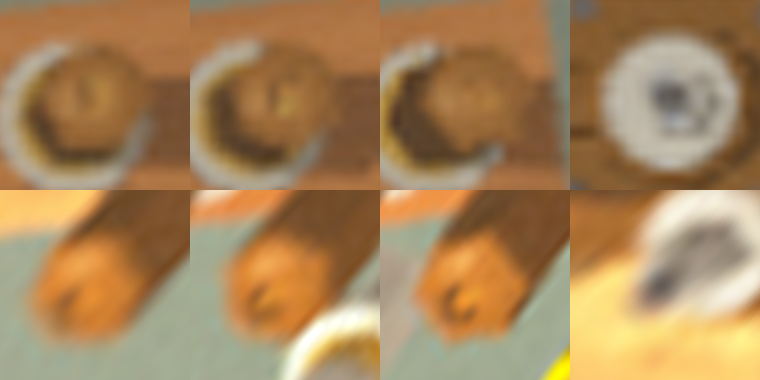

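```bash
cat > y.py <<'E'
from m import *
import pickle
np.set_printoptions(precision=4,suppress=True,linewidth=150)
def hexpts(x,y,z,af,yaw,n=10):
    a=yaw+np.pi/6+np.arange(7)*np.pi/3;R=af/np.sqrt(3)
    P=np.c_[np.cos(a),np.sin(a)]*R;k=np.arange(n)/n
    Q=np.concatenate([P[i]+(P[i+1]-P[i])*k[:,None] for i in range(6)])
    return np.c_[Q+[x,y],np.full(len(Q),z)]
def score(ps,Is,x,y,z,af,yaw,d=.003):
    f=0
    for p,I in zip(ps,Is):
        a=samp(I,proj(p,hexpts(x,y,z,af-d,yaw)));b=samp(I,proj(p,hexpts(x,y,z,af+d,yaw)))
        f+=np.minimum(np.linalg.norm(a-b,axis=1),60).mean()
    return f
def yawfit(ps,x,y,z,af,span=.003):
    Is=[img(p) for p in ps];g=np.arange(-span,span+1e-9,.001);out=[]
    for dg in range(-30,30,4):
        b=max((score(ps,Is,x+i,y+j,z,af,np.radians(dg)),i,j) for i in g for j in g);out.append((dg,)+b)
    return np.array(out)
if __name__=="__main__":
    s,t=pickle.load(open("p0.pkl","rb"))
    for i,v in enumerate([(.5052,-.148),(.5166,-.2288),(.5271,-.3059)]):
        for l,ps in (("t",[t]),("s",[s]),("b",[s,t])):
            o=yawfit(ps,*v,.107,.030);print(i,l,o[:,1].round(1),"best",o[o[:,1].argmax()])
    for nm,v,z in (("mat",(.4815,.0602),.049),("other",(.758,-.0335),.047)):
        for af in (.019,.024):
            for l,ps in (("t",[t]),("s",[s]),("b",[s,t])):
                o=yawfit(ps,*v,z,af);print(nm,af,l,o[:,1].round(1),"best",o[o[:,1].argmax()])
E
python3 y.py
```

```text
0 t [21.6 21.4 21.4 21.2 21.2 21.1 21.1 21.3 21.2 20.7 20.2 20.6 21.1 21.4 21.6] best [26.     21.5879 -0.003   0.003 ]
0 s [25.8 25.4 25.  25.5 25.9 26.2 26.4 26.5 26.7 26.7 27.  26.9 26.7 26.4 26.1] best [10.     26.9763 -0.001   0.002 ]
0 b [46.2 45.6 45.2 45.9 46.6 47.1 47.2 47.3 47.  46.7 46.7 46.  46.4 46.5 46.5] best [-2.     47.3053  0.      0.001 ]
1 t [19.6 20.1 20.5 20.3 19.9 19.3 18.6 18.5 18.5 18.5 18.4 18.4 18.5 18.9 19.2] best [-22.      20.4863   0.       0.    ]
1 s [32.9 33.  33.2 33.1 33.1 32.5 32.  31.5 31.  31.  30.9 30.7 30.7 31.2 32. ] best [-22.      33.1994  -0.002    0.002 ]
1 b [50.8 51.8 52.1 51.7 51.2 50.1 49.1 47.4 47.1 46.4 45.9 45.5 46.3 47.7 49.2] best [-22.      52.0987  -0.001    0.001 ]
2 t [19.1 18.4 18.  17.9 17.9 18.5 18.8 19.2 19.6 20.2 20.6 20.7 20.5 20.  19.5] best [14.     20.6577  0.      0.    ]
2 s [32.9 32.6 32.7 32.7 33.  33.1 33.7 33.7 34.3 35.1 35.8 35.8 35.4 34.4 33.5] best [14.     35.7851 -0.001   0.001 ]
2 b [51.3 50.1 49.9 49.6 49.7 50.4 50.9 51.3 51.9 53.2 53.9 54.2 53.8 52.5 52.1] best [14.     54.1631  0.      0.    ]
mat 0.01
[... 843 characters left out ...]
29.2 29.3 29.3] best [ 2.     30.8593 -0.002  -0.003 ]
other 0.019 s [41.8 41.7 41.6 41.6 41.4 41.4 41.5 41.6 41.8 42.3 42.4 42.4 42.  42.  41.8] best [10.     42.3836 -0.003   0.003 ]
other 0.019 b [59.5 59.5 59.5 59.8 60.3 60.6 61.  61.5 62.  62.6 62.3 62.1 60.7 60.  59.4] best [ 6.    62.554 -0.003  0.003]
other 0.024 t [25.  25.  24.8 24.5 24.3 24.4 25.  25.7 26.4 26.8 26.9 26.8 26.2 25.7 25. ] best [10.     26.8888  0.003   0.003 ]
other 0.024 s [29.  28.9 29.1 29.7 30.5 30.6 30.9 31.3 32.1 32.1 31.7 31.2 30.8 30.3 29.5] best [ 6.     32.1233  0.003   0.003 ]
other 0.024 b [52.3 51.9 52.8 53.7 54.7 55.  56.  57.  58.5 59.  58.6 58.  56.3 54.9 53.5] best [ 6.     58.9569  0.003   0.003 ]
```

```bash
cat > go.py <<'E'
from h import *
from scipy.spatial.transform import Rotation as R
np.set_printoptions(precision=4,suppress=True)
def go(x,y,z,ang,s=None):
    """ang: wanted closing-axis angle, deg in world; nearest modulo 180 and others listed"""
    s=s or status.read_state();M=R.from_rotvec(s["tcp_rot"]).as_matrix()
    cur=np.degrees(np.arctan2(M[1,1],M[0,1]))
    print("t",round(s["time"],2),"pos",s["tool_pos"],"tilt",np.degrees(np.arccos(-M[2,2])).round(2),"close ang",cur.round(2),"q1,q6",s["q"][0].round(3),s["q"][5].round(3),"F",s["wrist_force"].round(1),"M",s["torque"].round(2),"w",round(s["width"],3),"g",round(s["grip_force"],1))
    for a in np.arange(-180,181,60)+ang:
        d=(cur-a) # turn about tool z (down) is clockwise
        if abs(d)>100: continue
        N=M@R.from_euler('z',d,degrees=True).as_matrix()
        sh=N.T@(np.array([x,y,z])-s["tool_pos"])
        dq1=np.arctan2(y,x)-s["q"][0]
        print("close",round(a,1),"turn",round(d,2),"then shift",sh, "q6 est +/-",(s["q"][5]+np.radians(d)+dq1).round(2),(s["q"][5]-np.radians(d)-dq1).round(2))
E
python3 - <<'E'
from go import *
import pickle
s,t=pickle.load(open("p0.pkl","rb"))
for n,u in (("white",(322.5,245)),("yellow",(354.5,245))): print(n,at_z(t,[u],.07)[0])
print(at_z(s,[(257/1.5,345/1.5),(216/1.5,367/1.5)],0.0))
go(.517,-.228,.2,-22)
E
```

```text
white [ 0.4087 -0.192   0.07  ]
yellow [ 0.408  -0.2937  0.07  ]
[[ 0.4159 -0.2003  0.    ]
 [ 0.406  -0.2987  0.    ]]
t 1.4 pos [0.1714 0.6528 0.201 ] tilt 0.0 close ang 75.29 q1,q6 1.277 -0.037 F [-0.7  0.4 -0.5] M [-0.   -0.01  0.  ] w 0.998 g 0.0
close -22 turn 97.29 then shift [-0.6873  0.6504  0.001 ] q6 est +/- -0.03 -0.04
close 38 turn 37.29 then shift [-0.9069 -0.27    0.001 ] q6 est +/- -1.08 1.0
close 98 turn -22.71 then shift [-0.2196 -0.9204  0.001 ] q6 est +/- -2.13 2.05
close 158 turn -82.71 then shift [ 0.6873 -0.6504  0.001 ] q6 est +/- -3.17 3.1
```

Call:
{"method": "drive_tool", "body": {"rows": [[0,0,6.95,0,0,0,0.8],[0,0,6.95,0,0,0,0.8],[0,0,6.95,0,0,0,0.8],[0,0,6.95,0,0,0,0.8],[0,0,6.95,0,0,0,0.8],[0,0,6.95,0,0,0,0.8],[0,0,6.95,0,0,0,0.8]]}}

```text
time: 1.98
tool_pos: [0.1714, 0.6528, 0.2009]
tcp_rot: [1.658, 2.668, -0.0]
wrist_force: [-1.4, 0.1, 0.2]
width: 0.802
grip_force: 0.0
```

Call:
{"method": "drive_tool", "body": {"rows": [[0,0,6.95,0,0,0,0.8],[0,0,6.95,0,0,0,0.8],[0,0,6.95,0,0,0,0.8],[0,0,6.95,0,0,0,0.8],[0,0,6.95,0,0,0,0.8],[0,0,6.95,0,0,0,0.8],[0,0,6.95,0,0,0,0.8]]}}

```text
time: 2.57
tool_pos: [0.1714, 0.6528, 0.201]
tcp_rot: [2.61, 1.749, -0.0]
wrist_force: [-0.5, -0.1, -0.5]
width: 0.798
grip_force: 0.0
```

Call:
{"method": "drive_tool", "body": {"rows": [[0,0,0,-0.0286,0.0271,0,0.8],[0,0,0,-0.0286,0.0271,0,0.8],[0,0,0,-0.0286,0.0271,0,0.8],[0,0,0,-0.0286,0.0271,0,0.8],[0,0,0,-0.0286,0.0271,0,0.8],[0,0,0,-0.0286,0.0271,0,0.8],[0,0,0,-0.0286,0.0271,0,0.8],[0,0,0,-0.0286,0.0271,0,0.8]]}}

```text
time: 3.23
tool_pos: [0.2869, 0.3578, 0.2012]
tcp_rot: [-2.604, -1.757, -0.001]
wrist_force: [1.3, 0.7, 0.7]
width: 0.801
grip_force: 0.0
```

Call:
{"method": "drive_tool", "body": {"rows": [[0,0,0,-0.0286,0.0271,0,0.8],[0,0,0,-0.0286,0.0271,0,0.8],[0,0,0,-0.0286,0.0271,0,0.8],[0,0,0,-0.0286,0.0271,0,0.8],[0,0,0,-0.0286,0.0271,0,0.8],[0,0,0,-0.0286,0.0271,0,0.8],[0,0,0,-0.0286,0.0271,0,0.8],[0,0,0,-0.0286,0.0271,0,0.8]]}}

```text
time: 3.9
tool_pos: [0.4023, 0.0642, 0.2015]
tcp_rot: [2.604, 1.756, 0.002]
wrist_force: [0.3, -0.0, -0.1]
width: 0.801
grip_force: 0.0
```

Call:
{"method": "drive_tool", "body": {"rows": [[0,0,0,-0.0286,0.0271,0,0.8],[0,0,0,-0.0286,0.0271,0,0.8],[0,0,0,-0.0286,0.0271,0,0.8],[0,0,0,-0.0286,0.0271,0,0.8],[0,0,0,-0.0286,0.0271,0,0.8],[0,0,0,-0.0286,0.0271,0,0.8],[0,0,0,0,0,0,0.8]]}}

```text
time: 4.48
tool_pos: [0.4905, -0.1601, 0.2013]
tcp_rot: [2.605, 1.748, -0.0]
wrist_force: [-0.1, -0.2, 0.9]
width: 0.802
grip_force: 0.0
```

```bash
python3 - <<'E'
from go import *
go(.517,-.228,.064,-22)
E
```

```text
t 4.48 pos [ 0.4905 -0.1601  0.2013] tilt 0.24 close ang -22.28 q1,q6 -0.362 0.028 F [-0.1 -0.2  0.9] M [ 0.04 -0.   -0.  ] w 0.802 g 0.0
close -82 turn 59.72 then shift [0.0165 0.0704 0.1376] q6 est +/- 1.02 -0.96
close -22 turn -0.28 then shift [-0.0527  0.0495  0.1376] q6 est +/- -0.03 0.09
close 38 turn -60.28 then shift [-0.0693 -0.0209  0.1376] q6 est +/- -1.08 1.13
```

Call:
{"method": "drive_tool", "body": {"rows": [[0,0,0,-0.0264,0.0248,0,0.8],[0,0,0,-0.0263,0.0247,0,0.8],[0,0,0,0,0,0.035,0.8],[0,0,0,0,0,0.035,0.8],[0,0,0,0,0,0.035,0.8],[0,0,0,0,0,0.035,0.8],[0,0,0,0,0,0,0.8]]}}

```text
time: 5.07
tool_pos: [0.5082, -0.2181, 0.0534]
tcp_rot: [-2.595, -1.749, 0.011]
wrist_force: [-1.5, 0.4, -0.3]
width: 0.802
grip_force: 0.0
```

Call:
{"method": "drive_tool", "body": {"rows": [[0,0,0,0,0,0,0],[0,0,0,0,0,0,0],[0,0,0,0,0,0,0],[0,0,0,0,0,0,0],[0,0,0,0,0,0,0],[0,0,0,0,0,0,0]], "force": 60}}

```text
time: 5.57
tool_pos: [0.5175, -0.2226, 0.0646]
tcp_rot: [2.6, 1.753, 0.006]
wrist_force: [1.1, 0.1, 7.0]
width: 0.328
grip_force: 59.6
```

```bash
python3 - <<'E'
from go import *
go(.4815,.0602,.18,-22)
E
```

```text
t 5.57 pos [ 0.5175 -0.2226  0.0646] tilt 0.4 close ang -22.01 q1,q6 -0.451 -0.067 F [1.1 0.1 7. ] M [ 0.05 -0.07 -0.02] w 0.328 g 59.6
close -82 turn 59.99 then shift [ 0.0044 -0.2846 -0.1164] q6 est +/- 1.56 -1.69
close -22 turn -0.01 then shift [ 0.2487 -0.1385 -0.1164] q6 est +/- 0.51 -0.64
close 38 turn -60.01 then shift [ 0.2443  0.1461 -0.1164] q6 est +/- -0.54 0.41
```

Call:
{"method": "drive_tool", "body": {"rows": [[0,0,0,0,0,-0.03,0],[0,0,0,0,0,-0.03,0],[0,0,0,0,0,-0.03,0],[0,0,0,0,0,-0.026,0],[0,0,0,0,0,0,0],[0,0,0,0,0,0,0],[0,0,0,0,0,0,0]]}}

```text
time: 6.15
tool_pos: [0.5136, -0.2209, 0.1761]
tcp_rot: [-2.604, -1.756, 0.001]
wrist_force: [0.2, 0.0, -3.2]
width: 0.326
grip_force: 60.9
```

```bash
python3 - <<'E'
from go import *
import pickle
go(.4815,.0602,.18,-22)
s=read_camera("scene");t=read_camera("top");pickle.dump((s,t),open("p1.pkl","wb"))
P=np.array(status.read_state()["tool_pos"])
u=proj(s,P-[0,0,.03])[0];v=proj(t,P-[0,0,.03])[0];print(u,v)
def c(p,u,w,h,f): x,y=int(u[0]-w/2),int(u[1]-h/2);print(x,y);return cv2.resize(p["color"][y:y+h,x:x+w,::-1],None,fx=f,fy=f,interpolation=cv2.INTER_CUBIC)
cv2.imwrite("pics/held1.png",np.hstack([c(s,u,50,60,8),c(t,v,50,60,8)]))
E
```

```text
t 6.15 pos [ 0.5136 -0.2209  0.1761] tilt 0.09 close ang -22.01 q1,q6 -0.451 -0.067 F [ 0.2  0.  -3.2] M [0.04 0.   0.  ] w 0.326 g 60.9
close -82 turn 59.99 then shift [ 0.0074 -0.2828 -0.0037] q6 est +/- 1.56 -1.69
close -22 turn -0.01 then shift [ 0.2486 -0.135  -0.0037] q6 est +/- 0.51 -0.64
close 38 turn -60.01 then shift [ 0.2413  0.1478 -0.0037] q6 est +/- -0.54 0.41
[183.3257 204.5694] [334.8222 209.1669]
158 174
309 179
```

View pics/held1.png

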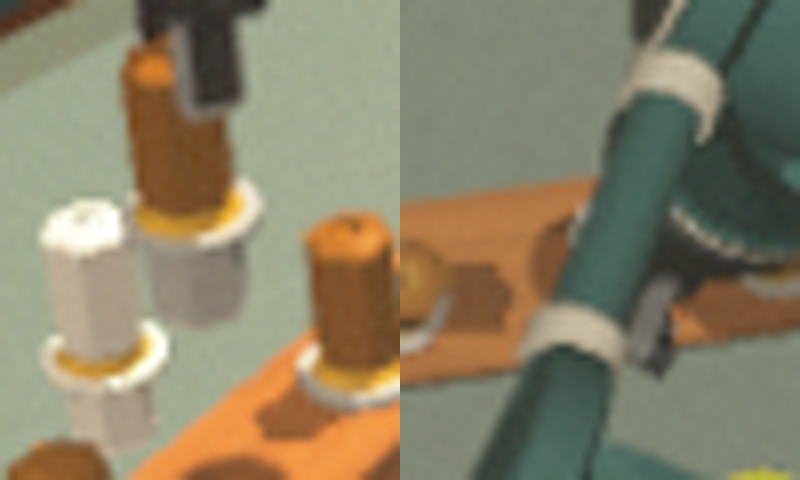

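```bash
python3 - <<'E'
from h import *
import pickle
s,t=pickle.load(open("p0.pkl","rb"))
def c(p,X,w,f): 
    u=proj(p,X)[0];x,y=(u-w/2).round().astype(int);return cv2.resize(p["color"][y:y+w,x:x+w,::-1],None,fx=f,fy=f,interpolation=cv2.INTER_CUBIC)
a=(.4815,.0602,.045);b=(.758,-.0335,.043)
cv2.imwrite("pics/nuts.png",np.vstack([np.hstack([c(s,a,24,12),c(s,b,24,12)]),np.hstack([c(t,a,24,12),c(t,b,24,12)])]))
print([np.linalg.norm(np.array(p["world_from_camera"])[:3,3]-q) for p in (s,t) for q in (a,b)])
E
```

```text
[np.float64(1.2581590289408062), np.float64(1.064538177618148), np.float64(1.365339347182161), np.float64(1.4207917960552752)]
```

View pics/nuts.png

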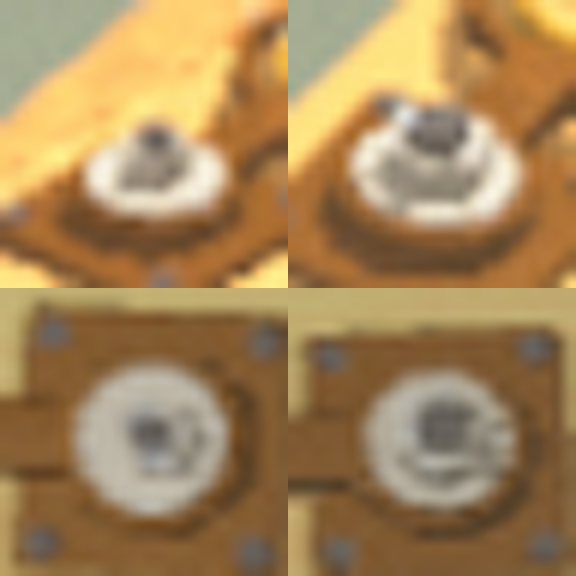

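```bash
cat > held.py <<'E'
from m import *
def held(s,P,dz=.0146):
    # driver axis at flange top height from the scene picture; returns xy
    best=None
    return fitcirc([s],P[0],P[1],P[2]-dz,.024,span=.012)
E
python3 - <<'E'
from held import *
import pickle
s,t=pickle.load(open("p1.pkl","rb"))
P=np.array([.5136,-.2209,.1761])
for dz in (.0126,.0146,.0166): print(dz,held(s,P,dz))
E
```

```text
0.0126 (array([ 0.51461672, -0.22663313]), np.float64(17.707984924316406))
0.0146 (array([ 0.51209966, -0.22447557]), np.float64(17.573204040527344))
0.0166 (array([ 0.50986691, -0.22251715]), np.float64(17.42140007019043))
```

```bash
python3 - <<'E'
from go import *
go(.518,-.2228,.0655,-22)
E
```

```text
t 6.25 pos [ 0.5128 -0.2205  0.1746] tilt 0.24 close ang -22.01 q1,q6 -0.451 -0.067 F [-0.2  0.1 -3.7] M [0.   0.06 0.02] w 0.331 g 60.9
close -82 turn 59.99 then shift [0.0052 0.0032 0.109 ] q6 est +/- 1.02 -1.16
close -22 turn -0.01 then shift [-0.0002  0.0062  0.109 ] q6 est +/- -0.02 -0.11
close 38 turn -60.01 then shift [-0.0054  0.0029  0.109 ] q6 est +/- -1.07 0.94
```

Call:
{"method": "drive_tool", "body": {"rows": [[0,0,0,0,0.0058,0,0],[0,0,0,0,0,0.03,0],[0,0,0,0,0,0.025,0],[0,0,0,0,0,0.018,0],[0,0,0,0,0,0.015,0],[0,0,0,0,0,0.012,0],[0,0,0,0,0,0.008,0],[0,0,0,0,0,0,0]]}}

```text
time: 6.92
tool_pos: [0.5182, -0.2227, 0.0662]
tcp_rot: [-2.601, -1.754, 0.004]
wrist_force: [-0.2, -0.8, -2.3]
width: 0.327
grip_force: 60.9
```

```bash
python3 - <<'E'
from go import *
go(.518,-.2228,.0655,-22)
E
```

```text
t 6.92 pos [ 0.5182 -0.2227  0.0662] tilt 0.28 close ang -22.02 q1,q6 -0.45 -0.066 F [-0.2 -0.8 -2.3] M [-0.    0.03 -0.01] w 0.327 g 60.9
close -82 turn 59.98 then shift [-0.0002  0.0001  0.0007] q6 est +/- 1.02 -1.16
close -22 turn -0.02 then shift [-0.0002 -0.0001  0.0007] q6 est +/- -0.02 -0.11
close 38 turn -60.02 then shift [ 0.     -0.0002  0.0007] q6 est +/- -1.07 0.94
```

Call:
{"method": "drive_tool", "body": {"rows": [[0,0,0,0,0,0,0.8],[0,0,0,0,0,0,0.8],[0,0,0,0,0,0,0.8],[0,0,0,0,0,0,0.8],[0,0,0,0,0,-0.035,0.8],[0,0,0,0,0,-0.035,0.8],[0,0,0,0,0,-0.035,0.8]]}}

```text
time: 7.5
tool_pos: [0.5195, -0.2234, 0.1755]
tcp_rot: [-2.605, -1.756, 0.0]
wrist_force: [0.7, -0.0, 0.8]
width: 0.8
grip_force: 0.0
```

Call:
{"method": "drive_tool", "body": {"rows": [[0,0,-6,0,0,0,0.8],[0,0,-6,0,0,0,0.8],[0,0,-6,0,0,0,0.8],[0,0,-6,0,0,0,0.8],[0,0,-6,0,0,0,0.8],[0,0,-6,0,0,0,0.8],[0,0,0,0,0,0,0.8],[0,0,0,0,0,0,0.8]]}}

```text
time: 8.17
tool_pos: [0.5202, -0.2237, 0.1749]
tcp_rot: [1.937, 2.471, 0.001]
wrist_force: [-0.6, -0.1, -0.6]
width: 0.797
grip_force: 0.0
```

```bash
python3 - <<'E'
from go import *
go(.5272,-.3065,.062,14)
t=read_camera("scene")
from m import fitcirc
print(fitcirc([t],.5163,-.2276,.050,.024))
E
```

```text
t 8.17 pos [ 0.5202 -0.2237  0.1749] tilt 0.09 close ang 13.82 q1,q6 -0.45 -0.691 F [-0.6 -0.1 -0.6] M [-0.06  0.    0.  ] w 0.797 g 0.0
close -46 turn 59.82 then shift [-0.0526  0.0642  0.113 ] q6 est +/- 0.28 -1.66
close 14 turn -0.18 then shift [-0.0819 -0.0134  0.113 ] q6 est +/- -0.77 -0.61
close 74 turn -60.18 then shift [-0.0293 -0.0776  0.113 ] q6 est +/- -1.82 0.44
(array([ 0.5183, -0.2286]), np.float64(51.99776840209961))
```

Call:
{"method": "drive_tool", "body": {"rows": [[0,0,0,-0.0273,-0.0045,0,0.8],[0,0,0,-0.0273,-0.0045,0,0.8],[0,0,0,-0.0273,-0.0044,0,0.8],[0,0,0,0,0,0.03,0.8],[0,0,0,0,0,0,0.8],[0,0,0,0,0,0,0.8],[0,0,0,0,0,0,0.8]]}}

```text
time: 8.8
tool_pos: [0.5265, -0.3057, 0.1442]
tcp_rot: [-1.935, -2.474, -0.0]
wrist_force: [-0.2, 0.2, -0.1]
width: 0.803
grip_force: 0.0
```

```bash
python3 - <<'E'
from go import *
go(.5272,-.3065,.062,14)
E
```

```text
t 8.8 pos [ 0.5265 -0.3057  0.1442] tilt 0.05 close ang 13.95 q1,q6 -0.567 -0.811 F [-0.2  0.2 -0.1] M [ 0.03 -0.04  0.03] w 0.803 g 0.0
close -46 turn 59.95 then shift [-0.0001  0.0011  0.0822] q6 est +/- 0.28 -1.9
close 14 turn -0.05 then shift [-0.001   0.0005  0.0822] q6 est +/- -0.77 -0.85
close 74 turn -60.05 then shift [-0.001  -0.0006  0.0822] q6 est +/- -1.82 0.2
```

Good. Lower, grip, lift, look.

Call:
{"method": "drive_tool", "body": {"rows": [[0,0,0,-0.001,0.0005,0.03,0.8],[0,0,0,0,0,0.03,0.8],[0,0,0,0,0,0.022,0.8],[0,0,0,0,0,0,0.8],[0,0,0,0,0,0,0.8]], "force": 60}}

```text
time: 9.22
tool_pos: [0.5271, -0.3061, 0.062]
tcp_rot: [-1.933, -2.475, 0.0]
wrist_force: [1.2, 0.3, 0.9]
width: 0.8
grip_force: 0.0
```

Call:
{"method": "drive_tool", "body": {"rows": [[0,0,0,0,0,0,0],[0,0,0,0,0,0,0],[0,0,0,0,0,0,0],[0,0,0,0,0,0,0],[0,0,0,0,0,0,0],[0,0,0,0,0,0,0]], "force": 60}}

```text
time: 9.72
tool_pos: [0.5289, -0.3083, 0.0649]
tcp_rot: [1.932, 2.472, 0.0]
wrist_force: [-1.6, -0.2, 5.5]
width: 0.333
grip_force: 58.9
```

Call:
{"method": "drive_tool", "body": {"rows": [[0,0,0,0,0,-0.03,0],[0,0,0,0,0,-0.03,0],[0,0,0,0,0,-0.03,0],[0,0,0,0,0,-0.026,0],[0,0,0,0,0,0,0],[0,0,0,0,0,0,0],[0,0,0,0,0,0,0]]}}

```text
time: 10.3
tool_pos: [0.5267, -0.3067, 0.1771]
tcp_rot: [-1.934, -2.474, 0.0]
wrist_force: [-0.4, 0.7, -3.0]
width: 0.331
grip_force: 60.4
```

```bash
python3 - <<'E'
from go import *
from held import held
import pickle
go(.4815,.0602,.18,14)
s=read_camera("scene");pickle.dump(s,open("p2.pkl","wb"))
P=np.array(status.read_state()["tool_pos"])
print(held(s,P,.012),held(s,P,.0146))
u=proj(s,P-[0,0,.03])[0];x,y=int(u[0]-25),int(u[1]-30)
save(s,"held2.png",(x,y,x+50,y+60),8)
E
```

```text
t 10.3 pos [ 0.5267 -0.3067  0.1771] tilt 0.07 close ang 13.98 q1,q6 -0.568 -0.812 F [-0.4  0.7 -3. ] M [-0.02  0.03  0.01] w 0.331 g 60.4
close -46 turn 59.98 then shift [ 0.2224 -0.2953 -0.0026] q6 est +/- 0.93 -2.55
close 14 turn -0.02 then shift [ 0.3669  0.0449 -0.0026] q6 est +/- -0.12 -1.5
close 74 turn -60.02 then shift [ 0.1446  0.3402 -0.0026] q6 est +/- -1.17 -0.46
(array([ 0.5273, -0.305 ]), np.float64(27.70984649658203)) (array([ 0.5241, -0.3027]), np.float64(27.220130920410156))
```

View pics/held2.png

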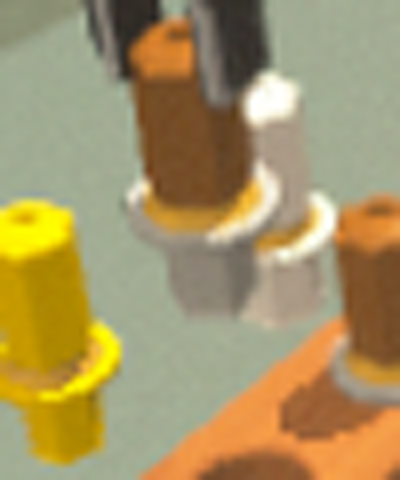

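Call:
{"method": "drive_tool", "body": {"rows": [[0,0,0,0,0,-0.02,0],[0,0,0,0.035,0.0044,0,0],[0,0,0,0.035,0.0044,0,0],[0,0,0,0.035,0.0044,0,0],[0,0,0,0.035,0.0044,0,0],[0,0,0,0.035,0.0044,0,0],[0,0,0,0.035,0.0044,0,0],[0,0,0,0.035,0.0044,0,0]]}}

```text
time: 11.02
tool_pos: [0.4958, -0.0601, 0.1953]
tcp_rot: [-1.933, -2.472, 0.003]
wrist_force: [0.7, 0.0, -2.4]
width: 0.331
grip_force: 60.4
```

Call:
{"method": "drive_tool", "body": {"rows": [[0,0,0,0.035,0.0044,0,0],[0,0,0,0.035,0.0044,0,0],[0,0,0,0.035,0.0044,0,0],[0,0,0,0,0,0.015,0],[0,0,0,0,0,0.015,0],[0,0,0,0,0,0,0],[0,0,0,0,0,0,0],[0,0,0,0,0,0,0]]}}

```text
time: 11.68
tool_pos: [0.4849, 0.0429, 0.1672]
tcp_rot: [-1.934, -2.474, 0.002]
wrist_force: [-0.2, -0.6, -2.4]
width: 0.339
grip_force: 60.2
```

```bash
python3 - <<'E'
from go import *
from held import held
import pickle
go(.4815,.0592,.125,14)
s=read_camera("scene");t=read_camera("top");pickle.dump((s,t),open("p3.pkl","wb"))
P=np.array(status.read_state()["tool_pos"])
print(held(s,P,.012),held(s,P,.0146))
u=proj(s,P-[0,0,.05])[0];x,y=int(u[0]-25),int(u[1]-30)
save(s,"held3.png",(x,y,x+50,y+60),8);print(x,y)
E
```

```text
t 11.68 pos [0.4849 0.0429 0.1672] tilt 0.11 close ang 13.95 q1,q6 0.037 -0.206 F [-0.2 -0.6 -2.4] M [ 0.01 -0.05 -0.03] w 0.339 g 60.2
close -46 turn 59.95 then shift [ 0.0089 -0.0141  0.0423] q6 est +/- 0.93 -1.34
close 14 turn -0.05 then shift [0.0167 0.0007 0.0423] q6 est +/- -0.12 -0.29
close 74 turn -60.05 then shift [0.0077 0.0148 0.0423] q6 est +/- -1.17 0.76
(array([0.4882, 0.0401]), np.float64(12.362529754638672)) (array([0.4852, 0.0438]), np.float64(11.865083694458008))
212 143
```

View pics/held3.png

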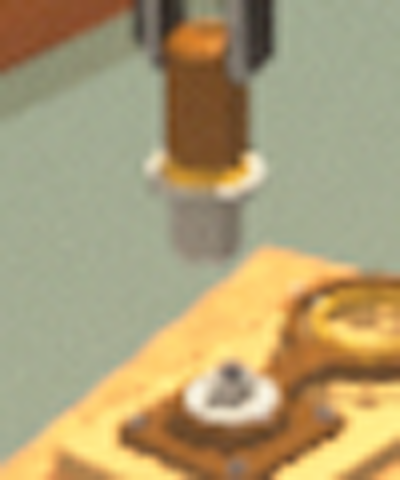

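Call:
{"method": "drive_tool", "body": {"rows": [[0,0,0,0.017,0.0007,0,0],[0,0,0,0,0,0.025,0],[0,0,0,0,0,0.02,0],[0,0,0,0,0,0.014,0],[0,0,0,0,0,0,0],[0,0,0,0,0,0,0],[0,0,0,0,0,0,0]]}}

```text
time: 12.37
tool_pos: [0.4833, 0.0596, 0.1104]
tcp_rot: [1.934, 2.473, 0.002]
wrist_force: [0.4, -0.2, -1.0]
width: 0.334
grip_force: 60.2
```

```bash
python3 - <<'E'
from go import *
from y import *
go(.4815,.0595,.102,14)
s=read_camera("scene");pickle.dump(s,open("p4.pkl","wb"))
P=np.array(status.read_state()["tool_pos"])
from held import held
print(held(s,P,.0146))
a,t=pickle.load(open("p0.pkl","rb"))
# washer centre, without clipping
for ps in ([t],[a]):
    Is=[(lambda I:I[...,0]-2*np.hypot(I[...,1]-128,I[...,2]-128))(img(p)) for p in ps]
    for d in (.002,.004):
        f=lambda v:-sum((circ(p,I,*v,.038,.02-d)-circ(p,I,*v,.038,.02+d)).mean() for p,I in zip(ps,Is))
        o=minimize(f,(.4815,.06),method="Nelder-Mead",options=dict(initial_simplex=np.array([(.4815,.06),(.483,.06),(.4815,.062)])));print(o.x,o.fun)
E
```

```text
t 12.37 pos [0.4833 0.0596 0.1104] tilt 0.13 close ang 13.95 q1,q6 0.072 -0.172 F [ 0.4 -0.2 -1. ] M [ 0.01 -0.04 -0.01] w 0.334 g 60.2
close -46 turn 59.95 then shift [-0.0014 -0.0012  0.0084] q6 est +/- 0.93 -1.27
close 14 turn -0.05 then shift [ 0.0003 -0.0018  0.0084] q6 est +/- -0.12 -0.22
close 74 turn -60.05 then shift [ 0.0017 -0.0006  0.0084] q6 est +/- -1.17 0.82
(array([0.4834, 0.0614]), np.float64(15.69540786743164))
[0.4813 0.0589] -95.03765869140625
[0.4818 0.0591] -135.00962829589844
[0.4832 0.0598] -70.32774353027344
[0.4838 0.0596] -113.04602813720703
```

Call:
{"method": "drive_tool", "body": {"rows": [[0,0,0,-0.0005,-0.0007,0.002,0],[0,0,0,0,0,0.002,0],[0,0,0,0,0,0.002,0],[0,0,0,0,0,0.002,0],[0,0,0,0,0,0.002,0],[0,0,0,0,0,0,0],[0,0,0,0,0,0,0]]}}

```text
time: 13.0
tool_pos: [0.4818, 0.0592, 0.0994]
tcp_rot: [1.934, 2.475, 0.001]
wrist_force: [-0.3, -0.0, 1.6]
width: 0.331
grip_force: 60.7
```

```bash
python3 - <<'E'
from go import *
go(.4825,.0595,.092,14)
E
```

```text
t 13.0 pos [0.4818 0.0592 0.0994] tilt 0.04 close ang 13.99 q1,q6 0.071 -0.173 F [-0.3 -0.   1.6] M [-0.07  0.09  0.05] w 0.331 g 60.7
close -46 turn 59.99 then shift [0.0007 0.0002 0.0074] q6 est +/- 0.93 -1.27
close 14 turn -0.01 then shift [0.0001 0.0007 0.0074] q6 est +/- -0.12 -0.22
close 74 turn -60.01 then shift [-0.0005  0.0004  0.0074] q6 est +/- -1.17 0.82
```

Call:
{"method": "drive_tool", "body": {"rows": [[0,0,0,0,0,0.002,0],[0,0,0,0,0,0,0],[0,0,0,0,0,0,0]]}}

```text
time: 13.25
tool_pos: [0.4824, 0.0592, 0.0989]
tcp_rot: [1.933, 2.474, 0.001]
wrist_force: [-2.6, -1.2, 10.4]
width: 0.333
grip_force: 61.9
```

Call:
{"method": "drive_tool", "body": {"rows": [[0,0,4,0,0,0,0],[0,0,4,0,0,0,0],[0,0,4,0,0,0,0],[0,0,0,0,0,0,0]]}}

```text
time: 13.58
tool_pos: [0.4833, 0.0596, 0.0986]
tcp_rot: [2.184, 2.255, 0.005]
wrist_force: [-0.5, 0.6, 5.5]
width: 0.335
grip_force: 61.0
```

```bash
python3 - <<'E'
from go import *
go(.4825,.0595,.092,14)
E
```

```text
t 13.58 pos [0.4833 0.0596 0.0986] tilt 0.22 close ang 1.81 q1,q6 0.071 0.039 F [-0.5  0.6  5.5] M [ 0.17 -0.05  0.  ] w 0.335 g 61.0
close -46 turn 47.81 then shift [-0.0007 -0.0005  0.0066] q6 est +/- 0.93 -0.85
close 14 turn -12.19 then shift [ 0.0001 -0.0009  0.0066] q6 est +/- -0.12 0.2
close 74 turn -72.19 then shift [ 0.0008 -0.0003  0.0066] q6 est +/- -1.17 1.25
```

Call:
{"method": "drive_tool", "body": {"rows": [[0,0,4,0,0,0.001,0],[0,0,4,0,0,0,0],[0,0,4,0,0,0.0005,0],[0,0,0,0,0,0,0]]}}

```text
time: 13.92
tool_pos: [0.4826, 0.059, 0.0958]
tcp_rot: [2.407, 2.016, 0.003]
wrist_force: [2.4, -0.8, -0.9]
width: 0.332
grip_force: 60.3
```

Call:
{"method": "drive_tool", "body": {"rows": [[0,0,4,0,0,0.0005,0],[0,0,4,0,0,0,0],[0,0,4,0,0,0.0005,0],[0,0,0,0,0,0,0]]}}

```text
time: 14.25
tool_pos: [0.4829, 0.0588, 0.0948]
tcp_rot: [2.602, 1.756, 0.003]
wrist_force: [3.9, -2.3, -1.6]
width: 0.335
grip_force: 60.1
```

```bash
python3 - <<'E'
from go import *
go(.4825,.0595,.092,-22)
E
```

```text
t 14.25 pos [0.4829 0.0588 0.0948] tilt 0.17 close ang -21.98 q1,q6 0.071 0.455 F [ 3.9 -2.3 -1.6] M [-0.51 -0.9   0.02] w 0.335 g 60.1
close -82 turn 60.02 then shift [-0.0003 -0.0008  0.0028] q6 est +/- 1.55 -0.64
close -22 turn 0.02 then shift [ 0.0005 -0.0006  0.0028] q6 est +/- 0.51 0.4
close 38 turn -59.98 then shift [0.0008 0.0001 0.0028] q6 est +/- -0.54 1.45
```

Call:
{"method": "drive_tool", "body": {"rows": [[0,0,0,0,0,0.0015,0],[0,0,0,0,0,0.0015,0],[0,0,0,0,0,0.0015,0],[0,0,0,0,0,0,0],[0,0,0,0,0,0,0],[0,0,0,0,0,0,0]]}}

```text
time: 14.75
tool_pos: [0.4828, 0.0591, 0.0907]
tcp_rot: [2.602, 1.757, 0.003]
wrist_force: [5.0, -2.2, 3.2]
width: 0.331
grip_force: 60.3
```

```bash
python3 - <<'E'
from go import *
go(.4825,.0595,.092,-22)
E
```

```text
t 14.75 pos [0.4828 0.0591 0.0907] tilt 0.16 close ang -21.96 q1,q6 0.071 0.454 F [ 5.  -2.2  3.2] M [-0.61 -1.18  0.06] w 0.331 g 60.3
close -82 turn 60.04 then shift [-0.0003 -0.0005 -0.0013] q6 est +/- 1.55 -0.65
close -22 turn 0.04 then shift [ 0.0003 -0.0005 -0.0013] q6 est +/- 0.51 0.4
close 38 turn -59.96 then shift [ 0.0005  0.     -0.0013] q6 est +/- -0.54 1.45
```

Call:
{"method": "drive_tool", "body": {"rows": [[0,0,0,0,0.0007,0.001,0],[0,0,0,0,0,0.0005,0],[0,0,0,0,0,0,0],[0,0,0,0,0,0,0],[0,0,0,0,0,0,0]], "force": 80}}

```text
time: 15.17
tool_pos: [0.4832, 0.0587, 0.0897]
tcp_rot: [2.603, 1.757, 0.002]
wrist_force: [2.5, -3.7, 6.5]
width: 0.324
grip_force: 80.7
```

```bash
python3 - <<'E'
from go import *
go(.4825,.0595,.092,-22)
E
```

```text
t 15.17 pos [0.4832 0.0587 0.0897] tilt 0.12 close ang -21.96 q1,q6 0.07 0.454 F [ 2.5 -3.7  6.5] M [-0.67 -0.75  0.01] w 0.324 g 80.7
close -82 turn 60.04 then shift [-0.0006 -0.0008 -0.0023] q6 est +/- 1.55 -0.65
close -22 turn 0.04 then shift [ 0.0004 -0.0009 -0.0023] q6 est +/- 0.51 0.4
close 38 turn -59.96 then shift [ 0.001  -0.0001 -0.0023] q6 est +/- -0.54 1.45
```

Call:
{"method": "drive_tool", "body": {"rows": [[0,0,4,0,0,0.001,0],[0,0,4,0,0,0,0],[0,0,4,0,0,0,0],[0,0,4,0,0,0,0],[0,0,4,0,0,0,0],[0,0,0,0,0,0,0]]}}

```text
time: 15.67
tool_pos: [0.4832, 0.0584, 0.0896]
tcp_rot: [2.87, 1.274, 0.002]
wrist_force: [-0.2, -4.0, 13.1]
width: 0.329
grip_force: 81.3
```

```bash
python3 - <<'E'
from go import *
go(.4825,.0595,.092,-42)
E
```

```text
t 15.67 pos [0.4832 0.0584 0.0896] tilt 0.12 close ang -42.11 q1,q6 0.07 0.806 F [-0.2 -4.  13.1] M [-0.93 -0.19  0.06] w 0.329 g 81.3
close -102 turn 59.89 then shift [-0.0009 -0.0009 -0.0024] q6 est +/- 1.9 -0.29
close -42 turn -0.11 then shift [ 0.0003 -0.0012 -0.0024] q6 est +/- 0.86 0.75
close 18 turn -60.11 then shift [ 0.0012 -0.0003 -0.0024] q6 est +/- -0.19 1.8
```

Call:
{"method": "drive_tool", "body": {"rows": [[0,0,4,0,0,0,0],[0,0,4,0,0,0,0],[0,0,4,0,0,0,0],[0,0,4,0,0,0,0],[0,0,4,0,0,0,0],[0,0,0,0,0,0,0],[0,0,0,0,0,0,0]]}}

```text
time: 16.25
tool_pos: [0.4829, 0.0581, 0.0896]
tcp_rot: [3.046, 0.761, 0.001]
wrist_force: [-0.2, -5.0, 13.2]
width: 0.32
grip_force: 81.4
```

```bash
python3 - <<'E'
from go import *
go(.4825,.0595,.092,-62)
import pickle
s=read_camera("scene");pickle.dump(s,open("p5.pkl","wb"))
P=np.array(status.read_state()["tool_pos"])
u=proj(s,P-[0,0,.03])[0];x,y=int(u[0]-25),int(u[1]-30)
save(s,"seat.png",(x,y,x+50,y+60),8)
E
```

```text
t 16.25 pos [0.4829 0.0581 0.0896] tilt 0.12 close ang -61.95 q1,q6 0.07 1.152 F [-0.2 -5.  13.2] M [-1.18 -0.05  0.03] w 0.32 g 81.4
close -122 turn 60.05 then shift [-0.0011 -0.001  -0.0024] q6 est +/- 2.25 0.05
close -62 turn 0.05 then shift [ 0.0003 -0.0014 -0.0024] q6 est +/- 1.21 1.1
close -2 turn -59.95 then shift [ 0.0014 -0.0005 -0.0024] q6 est +/- 0.16 2.15
```

View pics/seat.png

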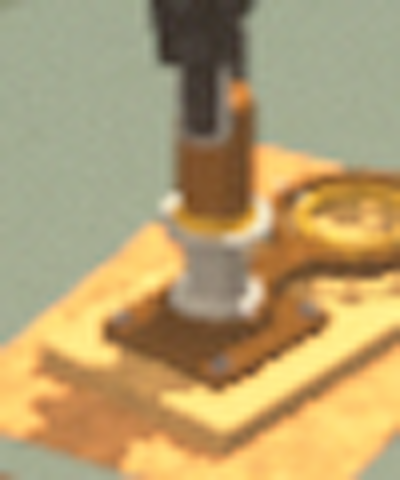

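Call:
{"method": "drive_tool", "body": {"rows": [[0,0,-4,0,0,0,0],[0,0,-4,0,0,0,0]]}}

```text
time: 16.47
tool_pos: [0.483, 0.0582, 0.0895]
tcp_rot: [2.984, 0.976, 0.002]
wrist_force: [-0.0, -4.2, 12.1]
width: 0.324
grip_force: 81.8
```

```bash
python3 -c "
from go import *
go(.4825,.0595,.092,-62)" | head -1
```

```text
t 16.47 pos [0.483  0.0582 0.0895] tilt 0.12 close ang -53.78 q1,q6 0.07 1.009 F [-0.  -4.2 12.1] M [-1.09 -0.17 -0.08] w 0.324 g 81.8
```

Call:
{"method": "drive_tool", "body": {"rows": [[0,0,-4,0,0,0,0],[0,0,-4,0,0,0,0],[0,0,-4,0,0,0,0]]}}

```text
time: 16.72
tool_pos: [0.4832, 0.0584, 0.0895]
tcp_rot: [2.866, 1.283, 0.002]
wrist_force: [1.0, -3.1, 12.3]
width: 0.326
grip_force: 81.8
```

```bash
python3 -c "
from go import *
go(.4825,.0595,.092,-62)" | head -1
```

```text
t 16.72 pos [0.4832 0.0584 0.0895] tilt 0.12 close ang -41.79 q1,q6 0.07 0.8 F [ 1.  -3.1 12.3] M [-0.87 -0.2  -0.17] w 0.326 g 81.8
```

Call:
{"method": "drive_tool", "body": {"rows": [[0,0,4,0,0,0,0],[0,0,4,0,0,0,0]]}}

```text
time: 16.88
tool_pos: [0.4831, 0.0585, 0.0895]
tcp_rot: [2.952, 1.071, 0.002]
wrist_force: [-0.7, -3.5, 12.2]
width: 0.328
grip_force: 81.1
```

```bash
python3 -c "
from go import *
go(.4825,.0595,.092,-62)" | head -1
```

```text
t 16.88 pos [0.4831 0.0585 0.0895] tilt 0.11 close ang -50.12 q1,q6 0.07 0.945 F [-0.7 -3.5 12.2] M [-0.97 -0.29  0.15] w 0.328 g 81.1
```

Call:
{"method": "drive_tool", "body": {"rows": [[0,0,4,0,0,0,0],[0,0,4,0,0,0,0],[0,0,4,0,0,0,0]]}}

```text
time: 17.13
tool_pos: [0.4829, 0.0581, 0.0895]
tcp_rot: [3.047, 0.757, 0.001]
wrist_force: [0.1, -5.3, 14.1]
width: 0.326
grip_force: 80.9
```

```bash
python3 -c "
from go import *
go(.4825,.0595,.092,-62)" | head -1
```

```text
t 17.13 pos [0.4829 0.0581 0.0895] tilt 0.12 close ang -62.11 q1,q6 0.07 1.155 F [ 0.1 -5.3 14.1] M [-1.23  0.06  0.28] w 0.326 g 80.9
```

Call:
{"method": "drive_tool", "body": {"rows": [[0,0,0,0,0,0,0],[0,0,0,0,0,0,0],[0,0,0,0,0,0,0],[0,0,0,0,0,0,0]]}}

```text
time: 17.47
tool_pos: [0.4829, 0.0581, 0.0895]
tcp_rot: [3.046, 0.761, 0.001]
wrist_force: [-0.8, -4.2, 13.0]
width: 0.322
grip_force: 81.4
```

```bash
python3 - <<'E'
from m import *
s=read_camera("scene");t=read_camera("top")
for v in ((.5053,-.1484),(.5163,-.2276)):
    print([fitcirc([p],*v,.05,.024) for p in (s,t)])
E
```

```text
[(array([ 0.50619021, -0.14810229]), np.float64(51.47412872314453)), (array([ 0.50457287, -0.147915  ]), np.float64(46.74460220336914))]
[(array([ 0.5192375 , -0.22925625]), np.float64(53.21544647216797)), (array([ 0.51747378, -0.22912084]), np.float64(52.94992446899414))]
```

Both other drivers stand in their holes, with scene and top views agreeing. Handing in.

```bash
python3 -c "
from workcell import workorder
print(workorder.finish_job())"
```

```text
the job is handed in; nothing more can be done
None
```

The job is handed in: the 19 mm driver is held seated on the mat bracket's nut, which I estimate turned 38 to 50° clockwise (worked out from tool angles and wrist torque, not measured directly). The other two drivers stand in their holes; I put the 24 mm one back on sight without trying it on the nut and left the third where it was.

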